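# Power up the induction hob in order

### The arm

A 6-joint arm with a two-finger parallel gripper is mounted at the origin on a cart in front of the work surface, level with it; the furniture and walls round the work are solid. World frame = base frame: x ahead of the robot, y to its left, z up, the work surface at z = 0. Lengths are in m, angles in rad, forces in N, time in s.
With the tool pointing down it reaches from about 0.35 to 0.975 m from the base axis. Payload 4.9 kg.
Tool frame: the origin (TCP) lies at the very end of the fingers, on their centre line; the grasp point (between the pads) lies 19 mm behind it; z points along the fingers, y is the line along which they close (so a half turn about z gives the same grasp; the last joint's range is limited). The gripper opens to 85 mm and grips with 20 to 120 N. Pads are 22 mm wide; open, the fingers measure 114 mm over their backs; the gripper's body (76 mm by 85 mm) begins 54 mm behind the grasp point. The pads swing forward as they close: fully open they stand 13 mm farther back than shut.
Start: joints at [-1.371, 0.053, 1.613, -0, 1.476, -0.119], TCP at [0.196, -0.593, 0.206] pointing down, gripper open.
Joint ranges: [-3.01, 3.01], [-1.01, 2.22], [0.06, 2.58], [-1.02, 4.17], [0.09, 2.62], [-3.14, 3.14]. Speed limits (rad/s): [2.57, 2.57, 3.14, 3.14, 3.14, 3.14].

### API

Orientations are given as a rotation vector (axis times angle).
In Python, from plant import arm gives the robot as it stands.
- The arm moves only by the tool arm_command, never from a script. Its argument "motion" is a list of rows, each a list of 3 entries, a list of its own where there are three numbers: the closure, from -1 (fully open) to 1 (shut), then the shift along the tool's x, y, z in cm, then the turn, a rotation vector about the tool's x, y, z in degrees. In form: [[jaw, [x, y, z], [rx, ry, rz]], ...]. A call has exactly 5 rows; each row is the pose to reach, as a shift and turn from the pose commanded when the call began, along the tool's axes at that moment; what a row does not reach only later rows make up. A row lasts 1/8 s, in which the tool goes at most 62.5 mm and 10.7 degrees, less where a joint would pass 70% of its speed; a pose out of reach is approached as far as the arm can. A call with a gripper value outside its range is refused whole. The fingers move at their own pace and stop on an object; "squeeze" is the grip in N (left out, the last holds). Time passes only in rows, so rows that repeat a pose let the fingers close, or fill a call up. It gives the time, the measured TCP pose, the force, the opening and the grip force at its end, in the units of the state.
- arm.read_state(): the state, without advancing time (a new reading comes with each control period).
- arm.read_camera(name): name is "side" or "top"; returns the picture (400x640x3 uint8, red, green, blue); there is no depth.
- arm.camera_info(name): a dict with "camera_matrix" (3x3 intrinsics, pixels), "R" (3x3) and "t" (3): a world point X has camera coordinates R X + t. Camera axes: x right, y down, z forward; pixel columns grow to the right and rows downward; lengths in m; the calibration is good to about 2 mm. A picture is of the moment at which its call begins. camera_info takes no time and is no camera call.
- arm.sign_off(): hands the job in; it is judged then, once.
The state is a dict: "clock": time; "joints": joint angles; "qvel": joint speeds; "tau": joint torques, N m; "ee_pos": TCP position; "tcp_rot": TCP orientation; "force": force on the tool from outside, world axes, zero at the start; "ft_torque": the same for the moment, N m; "finger_gap": finger opening in m; "grasp_force": force on a finger pad.
Only numpy, scipy, OpenCV 4.12 (cv2) and the standard library are available. Lean on these libraries where they do the work, as an engineer would, in place of code of your own. Each camera call takes 0.05 s, during which the arm holds its last target. There are 200 camera calls.

### The job

Wake up the induction hob with closed fingertips: on the black power block switch on the red main rocker first and then the blue one that feeds the hob, pressing each fully down at its raised, marked end; then press the hob's green power key down, keep it down for at least two seconds and let it come up again. Leave the white rocker and the two grey keys alone, and do not push, tip or pick up the pot or any other thing standing around.

Things in the scene. Friction and masses are not known exactly. Their poses are not given: they have to be found in the camera images.
- cooker: Portable induction hob, fixed to the worktop, 220 deep (its x) x 200 wide (its y) x 50 mm high, dark glass with an aluminium key strip along the edge nearest the robot (its -x edge) and a steel pot on the glass. Origin: centre of its underside; x points from the key strip to the back.
- key_power_top (a point): Centre of the top of the hob's green round power key, the middle one of three keys in a row on the strip (60 mm between centres). Key 24 mm across, standing 6 mm proud of the strip (top 56 mm above the worktop); it is pressed straight down. The strip around it is flat; the pot's near side is 54 mm or more behind the key's centre.
- key_power (a joint): Green power key: 0 = up, 0.004 m = fully down (stop). Counts as pressed beyond 0.0025. A spring pushes back with 1.5 N at first, 4 N when fully down; springs up when let go.
- key_minus (a joint): Grey key to the robot's left of the green key (same size, travel and spring). To be left alone.
- key_plus (a joint): Grey key to the robot's right of the green key (same size, travel and spring). To be left alone.
- block: Black switched power block, fixed to the worktop between the robot and the hob, 164 (its x) x 60 (its y) x 40 mm high, with three coloured rockers in a row along its x, 46 mm between centres; which colour is in which place varies. Origin: centre of its underside; its x points to the robot's left, its y towards the robot.
- rocker_red_end (a point): Point to press on the red rocker (the main switch): on its upper face, 13 mm from the pivot towards the block's +y side (the end nearer the robot, marked with a short bar). Rocker: shallow V, 24 x 48 (along y) x 6 mm, pivot along the block's x, 46 mm above the worktop. Off: this half slopes up, point 54 mm above the worktop; on: nearly level, 4.3 mm lower. Axes as the block's when off.
- rocker_red (a joint): Red rocker: 0 (to 0.03) = off, 0.30 rad = fully on (stop); counts as on beyond 0.23, off below 0.06. It moves with about 3 N on the point to press and stays where it is left (no spring).
- rocker_blue_end (a point): Point to press on the blue rocker (feeds the hob): on its upper face, 13 mm from the pivot towards the block's +y side (the end nearer the robot, marked with a short bar). Rocker: shallow V, 24 x 48 (along y) x 6 mm, pivot along the block's x, 46 mm above the worktop. Off: this half slopes up, point 54 mm above the worktop; on: nearly level, 4.3 mm lower. Axes as the block's when off.
- rocker_blue (a joint): Blue rocker: 0 (to 0.03) = off, 0.30 rad = fully on (stop); counts as on beyond 0.23, off below 0.06. It moves with about 3 N on the point to press and stays where it is left (no spring).
- rocker_white_end (a point): Point to press on the white rocker (feeds the kettle, to be left alone): on its upper face, 13 mm from the pivot towards the block's +y side (the end nearer the robot, marked with a short bar). Rocker: shallow V, 24 x 48 (along y) x 6 mm, pivot along the block's x, 46 mm above the worktop. Off: this half slopes up, point 54 mm above the worktop; on: nearly level, 4.3 mm lower. Axes as the block's when off.
- rocker_white (a joint): White rocker: 0 (to 0.03) = off, 0.30 rad = fully on (stop); counts as on beyond 0.23, off below 0.06. It moves with about 3 N on the point to press and stays where it is left (no spring).
- pot: Loose steel pot, 116 mm across with two small handles at the rim, 60 mm high, standing on the hob's glass; origin: centre of its underside. Must not be moved.
- salt: Loose bystander: salt shaker, glass with a steel cap, 44 x 44 x 90 mm; origin: centre of its underside. Must not be moved.
- orange_jar: Loose bystander: spice jar with orange cap, 45 x 45 x 100 mm; origin: centre of its underside. Must not be moved.
- garlic: Loose bystander: bulb of garlic, 53 x 54 x 53 mm; origin: centre of its underside. Must not be moved.
- mill: Loose bystander: brown wooden pepper mill, 58 x 58 x 170 mm; origin: centre of its underside. Must not be moved.
- mustard: Loose bystander: glass jar with green lid, 62 x 63 x 109 mm; origin: centre of its underside. Must not be moved.
- fish: Loose bystander: flat fish tin, 63 x 105 x 23 mm; origin: centre of its underside. Must not be moved.
- lemon: Loose bystander: yellow lemon, 72 x 57 x 58 mm; origin: centre of its underside. Must not be moved.

How it is judged:
On the way, in this order (a step that is already met when the one before it is completed fails the run):
1. the red main rocker is on while the blue one is still off (value of joint rocker_red above 0.23 rad and value of joint rocker_blue below 0.23 rad), for 0.1 s.
2. then the blue rocker is on too (value of joint each of rocker_red, rocker_blue above 0.23 rad), for 0.1 s.
3. then the green key is held down by the fingers for two seconds (value of joint key_power above 0.0025 m and value of joint rocker_blue above 0.23 rad and contact force between the fingers and cooker above 0.3 N), for 2 s.
At the end, for the whole second after the job is handed in: Red and blue rockers on (beyond 0.23 rad), white rocker off (below 0.06 rad), all three hob keys up (within 1 mm), the pot and all bystanders at rest within 20 mm of where they stood (all of step 2 and value of joint rocker_white below 0.06 rad and value of joint each of key_power, key_minus, key_plus below 0.001 m and distance of each of pot, salt, orange_jar, garlic, mill, mustard, fish, lemon from where it was at the start of the episode below 0.02 m and linear speed of each of pot, salt, orange_jar, garlic, mill, mustard, fish, lemon below 0.03 m/s); the robot touches nothing.
It fails at once if the blue rocker is switched while the red main rocker is off (value of joint rocker_blue above 0.15 rad and value of joint rocker_red below 0.15 rad).
It fails at once if the green key is pressed before the blue rocker is on (value of joint key_power above 0.0025 m and value of joint rocker_blue below 0.23 rad).
It fails at once if the white rocker is switched (value of joint rocker_white above 0.15 rad).
It fails at once if a grey key is pressed (value of joint any of key_minus, key_plus above 0.0025 m).
It fails at once if the pot or a bystander is pushed more than 20 mm, lifted or knocked over (distance of any of pot, salt, orange_jar, garlic, mill, mustard, fish, lemon from where it was at the start of the episode above 0.02 m or angle between any of pot, salt, orange_jar, mill, mustard, fish's own z axis and vertical above 0.35 rad).
It also fails if it takes over 54 s, if anything falls off the work surface, if the arm or the gripper's body presses on something with over 40 N, if the wrist force passes 120 N, or if a joint passes its speed limit or range.

## Working session

There is one attempt and no reset: what is moved stays moved. The work goes in short steps, Python scripts to look and compute and a tool call to move; the robot and the scene stay as the last step left them, time stands still between calls to the robot, and variables do not carry over. Pictures are saved under pics/ and viewed, at most 10 in all, crops included, and the job is handed in when it is done.

Besides the shell and the picture viewer there is one more tool, called after ">>>" by a JSON object that holds its "api" and its "payload", one argument or row to a line. arm_command: Moves the arm, as the interface text tells. Its arguments: {"type":"object","properties":{"motion":{"type":"array"},"squeeze":{"type":"number"}},"required":["motion"]}

```bash
mkdir -p pics
python3 - <<'E'
from plant import arm
import cv2
for n in("top","side"):
    cv2.imwrite(f"pics/{n}0.png",arm.read_camera(n)[:,:,::-1]); i=arm.camera_info(n); print(n,i)
print(arm.read_state())
E
```

```text
top {'camera_matrix': array([[485.65777598,   0.        , 323.63134007],
       [  0.        , 485.65777598, 200.78774373],
       [  0.        ,   0.        ,   1.        ]]), 'R': array([[-0.00175743, -0.99970946, -0.0240399 ],
       [-0.99599425,  0.00389906, -0.0893323 ],
       [ 0.08940008,  0.0237866 , -0.99571172]]), 't': array([0.35056181, 0.47608101, 1.26407216])}
side {'camera_matrix': array([[455.94292556,   0.        , 316.23123833],
       [  0.        , 455.94292556, 202.9642635 ],
       [  0.        ,   0.        ,   1.        ]]), 'R': array([[ 0.97027364, -0.24180892,  0.0098751 ],
       [-0.20657557, -0.84877492, -0.48673161],
       [ 0.12607778,  0.4702229 , -0.87349575]]), 't': array([-0.37445373,  0.4289196 ,  0.71951092])}
{'clock': 0.1, 'joints': array([-1.37099290e+00,  5.33188727e-02,  1.61416356e+00, -1.66705846e-05,
        1.47601054e+00, -1.19032395e-01]), 'qvel': array([ 3.92041565e-04, -2.11192160e-03, -3.74930834e-03,  2.53266390e-05,
        5.21976279e-04,  4.09284833e-04]), 'tau': array([ 1.15082617e-04, -3.94904923e+01, -3.71362031e+01, -1.47293736e-04,
        3.94896080e-03, -3.46873410e-07]), 'ee_pos': array([ 0.19576624, -0.59289912,  0.20516453]), 'tcp_rot': array([-3.09988237e+00, -4.98408651e-01,  1.46474714e-04]), 'force': array([-0.79273239,  0.63422118,  0.67073245]), 'ft_torque': array([0.01029009, 0.0329958 , 0.02421645]), 'grasp_force': 0.0, 'finger_gap': 0.08520784035855446}
```

View pics/top0.png

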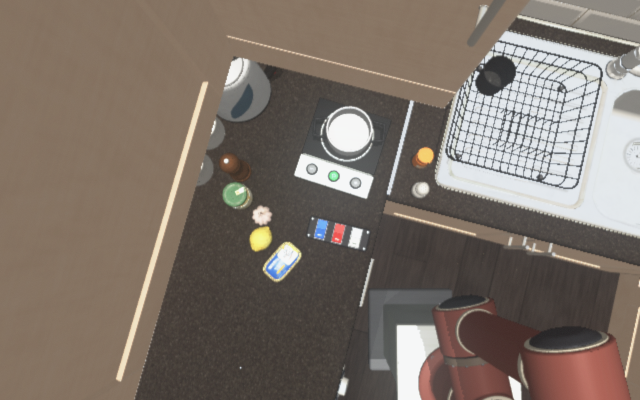

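View pics/side0.png

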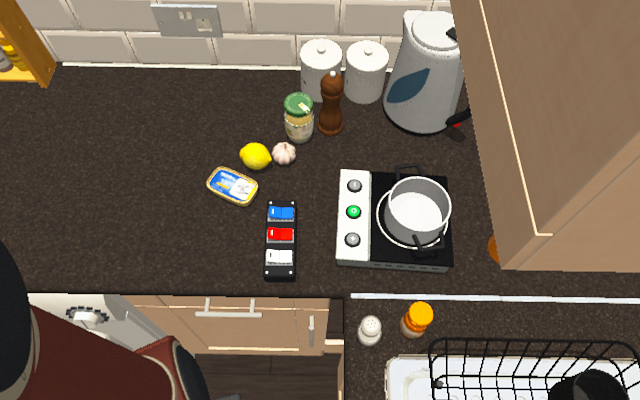

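The top view shows the block's blue, red and white rockers at about (320,229), (339,234) and (356,238), with the green key at (334,176). In the side view, blue is at (281,213), red at (281,234) and the green key at (354,212). Next I'll segment these by colour and triangulate.

```bash
cat > h.py <<'E'
import numpy as np, cv2
from plant import arm
I={n:arm.camera_info(n) for n in("top","side")}
def ray(n,uv):
    i=I[n]; d=i["R"].T@np.linalg.solve(i["camera_matrix"],[*uv,1]); return -i["R"].T@i["t"],d
def onz(n,uv,z):
    c,d=ray(n,uv); return c+d*(z-c[2])/d[2]
def proj(n,X):
    i=I[n]; p=i["camera_matrix"]@(i["R"]@np.array(X)+i["t"]); return p[:2]/p[2]
def tri(a,b):
    A=[];B=[]
    for n,uv in(("top",a),("side",b)):
        c,d=ray(n,uv); d/=np.linalg.norm(d); P=np.eye(3)-np.outer(d,d); A.append(P);B.append(P@c)
    return np.linalg.lstsq(np.vstack(A),np.hstack(B),rcond=None)[0]
E
python3 - <<'E'
from h import *
roi={"top":(295,150,380,255),"side":(255,160,375,285)}
hues={"red":[(0,8),(172,180)],"blue":[(100,125)],"green":[(50,85)]}
P={}
for n in roi:
    im=cv2.imread(f"pics/{n}0.png"); x0,y0,x1,y1=roi[n]; c=im[y0:y1,x0:x1]
    h=cv2.cvtColor(c,cv2.COLOR_BGR2HSV)
    for k,rs in hues.items():
        m=sum((cv2.inRange(h,(a,130,80),(b,255,255)) for a,b in rs))
        k_,l,s,ce=cv2.connectedComponentsWithStats(m); j=1+np.argmax(s[1:,4]); P[n,k]=ce[j]+(x0,y0); print(n,k,P[n,k],s[j])
    cv2.imwrite(f"pics/{n}c.png",cv2.resize(c,None,fx=4.5,fy=4.5,interpolation=cv2.INTER_CUBIC))
for k in hues: print(k,tri(P["top",k],P["side",k]),onz("top",P["top",k],.05),onz("side",P["side",k],.05))
E
python3 -c "
import cv2,numpy as np
a=cv2.imread('pics/topc.png');b=cv2.imread('pics/sidec.png')
h=max(a.shape[0],b.shape[0]);a=cv2.copyMakeBorder(a,0,h-a.shape[0],0,0,0);b=cv2.copyMakeBorder(b,0,h-b.shape[0],0,0,0)
c=np.hstack([a,b]);print(c.shape);s=800/c.shape[1];cv2.imwrite('pics/both.png',cv2.resize(c,None,fx=s,fy=s,interpolation=cv2.INTER_AREA));print(4.5*s,a.shape[1]*s)"
```

```text
top red [337.78947368 232.94736842] [ 37  74  12  19 133]
top blue [320.65873016 228.64285714] [ 20  71  12  17 126]Traceback (most recent call last):
  File "<stdin>", line 10, in <module>
    return _wrapfunc(a, 'argmax', axis=axis, out=out, **kwds)
    return bound(*args, **kwds)
ValueError: attempt to get argmax of an empty sequence
[ WARN:0@0.006] global loadsave.cpp:275 findDecoder imread_('pics/topc.png'): can't open/read file: check file path/integrity
[ WARN:0@0.006] global loadsave.cpp:275 findDecoder imread_('pics/sidec.png'): can't open/read file: check file path/integrity
Traceback (most recent call last):
AttributeError: 'NoneType' object has no attribute 'shape'
```

```bash
python3 - <<'E'
from h import *
roi={"top":(295,150,380,255),"side":(255,160,375,285)}
hues={"red":[(0,8),(172,180)],"blue":[(98,125)],"green":[(40,92)]}
P={}
for n in roi:
    im=cv2.imread(f"pics/{n}0.png"); x0,y0,x1,y1=roi[n]; c=im[y0:y1,x0:x1]
    h=cv2.cvtColor(c,cv2.COLOR_BGR2HSV)
    for k,rs in hues.items():
        m=sum((cv2.inRange(h,(a,90,60),(b,255,255)) for a,b in rs))
        k_,l,s,ce=cv2.connectedComponentsWithStats(m)
        if len(s)<2: print(n,k,"none",h[26,39]);continue
        j=1+np.argmax(s[1:,4]); P[n,k]=ce[j]+(x0,y0); print(n,k,P[n,k],s[j])
    cv2.imwrite(f"pics/{n}c.png",cv2.resize(c,None,fx=4.5,fy=4.5,interpolation=cv2.INTER_CUBIC))
for k in hues:
  if ("top",k) in P: print(k,tri(P["top",k],P["side",k]),onz("top",P["top",k],.05),onz("side",P["side",k],.05))
E
python3 -c "
import cv2,numpy as np
a=cv2.imread('pics/topc.png');b=cv2.imread('pics/sidec.png')
h=max(a.shape[0],b.shape[0]);a=cv2.copyMakeBorder(a,0,h-a.shape[0],0,0,0);b=cv2.copyMakeBorder(b,0,h-b.shape[0],0,0,0)
c=np.hstack([a,b]);s=800/c.shape[1];cv2.imwrite('pics/both.png',cv2.resize(c,None,fx=s,fy=s,interpolation=cv2.INTER_AREA));print(4.5*s,a.shape[1]*s)"
```

```text
top red [337.82424242 232.63636364] [ 37  74  13  19 165]
top blue [320.74233129 228.2392638 ] [ 20  69  13  20 163]
top green [333.04166667 175.70833333] [34 21  9 10 48]
side red [279.9632107  233.21404682] [ 12  66  26  15 299]
side blue [280.69039146 212.08896797] [ 13  45  25  14 281]
side green [352.93269231 211.25      ] [ 92  46  13  12 104]
red [0.39188282 0.31204692 0.05216978] [0.39198553 0.31203415 0.05      ] [0.39191634 0.31308457 0.05      ]
blue [0.40294617 0.35618122 0.05258988] [0.40346495 0.3562426  0.05      ] [0.40264851 0.35757347 0.05      ]
green [0.54012685 0.32386704 0.05387521] [0.5406426  0.32388939 0.05      ] [0.54104283 0.3257772  0.05      ]
3.9045553145336225 331.4533622559653
```

View pics/both.png

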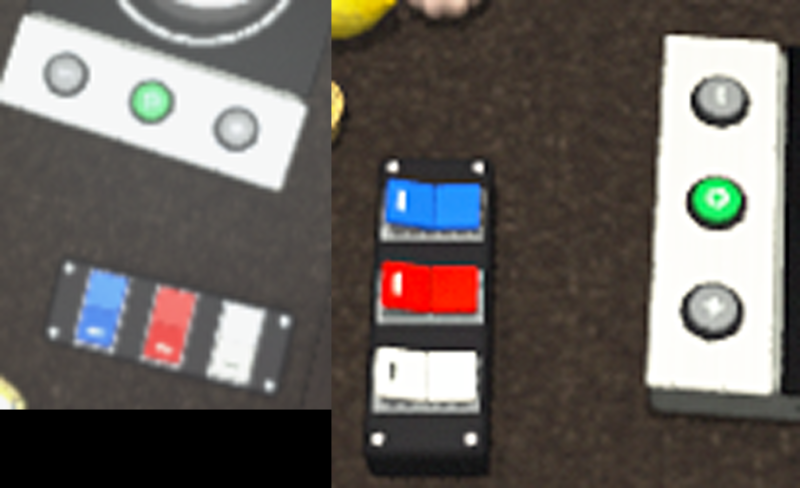

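The crops confirm the order from left to right: blue, red, white. All three rockers are off with their bar ends nearest the robot, and the green key is in the middle. Next I'll fit the block and hob poses and work out the moves.

```bash
cat >> h.py <<'E'
from scipy.spatial.transform import Rotation as Ro
def pose():
    s=arm.read_state(); return s["ee_pos"],Ro.from_rotvec(s["tcp_rot"]),s
def shifts(targets):
    """targets: (x,y,z,heading of tool x in deg, or None) -> cm along tool axes and turn about tool axes, from the present pose"""
    p,R,s=pose()
    for x,y,z,h in targets:
        G=Ro.from_euler("z",h,degrees=True)*Ro.from_euler("x",180,degrees=True)
        print(np.round(R.inv().apply(np.array([x,y,z])-p)*100,2),np.round((R.inv()*G).as_rotvec(degrees=True),1))
E
python3 - <<'E'
from h import *
f=3.9046
top=lambda u,v:(295+u/f-.0,150+v/f)
side=lambda u,v:(255+(u-331.45)/f,160+v/f)
S=[(top(69,268),side(479,167)),(top(54,331),side(393,167)),(top(285,321),side(470,439)),(top(269,386),side(377,439))]
T=np.array([tri(*s) for s in S]); print(T)
c=T.mean(0); d=T[:2].mean(0)-T[2:].mean(0); print("block c",c,np.degrees(np.arctan2(d[1],d[0])))
K=[(top(66,74),side(720,101)),(top(151,101),side(716,202)),(top(237,128),side(712,310))]
T=np.array([tri(*s) for s in K]); print(T); d=T[0]-T[2]; print("keys c",T.mean(0),np.degrees(np.arctan2(d[1],d[0])),np.linalg.norm(d))
for n,uv in dict(salt=(421,189),jar=(424,158),drainNear=(445,185),drain=(530,190),fish=(282,262),lemon=(260,239)).items(): print(n,onz("top",uv,.09))
E
```

```text
[[0.42999329 0.37754565 0.04077707]
 [0.38745669 0.38758378 0.04144768]
 [0.39389698 0.23360163 0.04293744]
 [0.35103968 0.2445832  0.04153301]]
block c [0.39059666 0.31082857 0.0416738 ] 75.81779701983012
[[0.55881905 0.37892599 0.05405857]
 [0.54009631 0.3221274  0.0549089 ]
 [0.52139321 0.26503808 0.05635953]]
keys c [0.54010285 0.32203049 0.055109  ] 71.80844631052757 0.11990181040981705
salt [0.50009503 0.10263117 0.09      ]
jar [0.5789539  0.09353158 0.09      ]
drainNear [0.509943   0.04236575 0.09      ]
drain [ 0.49635583 -0.16873132  0.09      ]
fish [0.3181096  0.45200636 0.09      ]
lemon [0.37552526 0.50774543 0.09      ]
```

```bash
python3 -c "
from h import *
shifts([(.36,-.36,.27,65.9)])"
```

```text
[ 22.9  -16.98  -6.45] [ -0.1  -0.1 -47.6]
```

>>> {"api": "arm_command", "payload": {
  "motion": [
    [1,[4.6,-3.4,-1.3],[0,0,-9.5]],
    [1,[9.2,-6.8,-2.6],[0,0,-19]],
    [1,[13.7,-10.2,-3.9],[0,0,-28.5]],
    [1,[18.3,-13.6,-5.2],[0,0,-38]],
    [1,[22.9,-17,-6.5],[0,0,-47.6]]
  ],
  "squeeze": 20
}}

```text
clock: 0.72
ee_pos: [0.3607, -0.3585, 0.2712]
tcp_rot: [-2.632, -1.714, -0.0]
force: [1.9, 0.1, -0.5]
finger_gap: 0.0003
grasp_force: 0.0
```

```bash
python3 -c "
from h import *
print(pose()[2]['clock'],pose()[2]['joints'])
shifts([(.44,-.07,.27,115.9)])"
```

```text
0.725 [-9.28882014e-01 -2.60138762e-01  1.79600495e+00  1.19353035e-04
  1.60617871e+00 -5.12785917e-01]
[29.59 -4.4   0.13] [ -0.   -0.  -49.7]
```

>>> {"api": "arm_command", "payload": {
  "motion": [
    [1,[5.9,-0.9,0],[0,0,-10]],
    [1,[11.8,-1.8,0],[0,0,-20]],
    [1,[17.7,-2.6,0],[0,0,-30]],
    [1,[23.6,-3.5,0],[0,0,-40]],
    [1,[29.6,-4.4,0.1],[0,0,-50]]
  ]
}}

```text
clock: 1.35
ee_pos: [0.4409, -0.0703, 0.27]
tcp_rot: [1.661, 2.667, 0.0]
force: [1.5, 0.1, 1.0]
finger_gap: -0.0001
grasp_force: 0.0
```

```bash
python3 -c "
from h import *
print(pose()[2]['clock'],pose()[2]['joints'])
shifts([(.40,.22,.2,165.8)])"
```

```text
1.35 [-3.24989636e-01 -4.22734172e-01  1.92279011e+00 -2.36664175e-05
  1.64129387e+00 -7.81807884e-01]
[27.86  9.13  7.  ] [  0.    0.  -49.6]
```

>>> {"api": "arm_command", "payload": {
  "motion": [
    [1,[5.6,1.8,1.4],[0,0,-10]],
    [1,[11.2,3.6,2.8],[0,0,-20]],
    [1,[16.8,5.5,4.2],[0,0,-30]],
    [1,[22.3,7.3,5.6],[0,0,-40]],
    [1,[27.9,9.1,7],[0,0,-49.6]]
  ]
}}

```text
clock: 1.98
ee_pos: [0.4003, 0.2204, 0.1996]
tcp_rot: [0.389, 3.117, 0.0]
force: [1.3, -0.4, 0.1]
finger_gap: 0.0002
grasp_force: 0.0
```

```bash
python3 -c "
from h import *
print(pose()[2]['clock'],pose()[2]['joints'])
shifts([(.377,.3145,.085,165.8)])"
```

```text
1.975 [ 3.40233480e-01 -3.65184557e-01  1.99607480e+00 -1.57112256e-04
  1.51034442e+00 -9.82506117e-01]
[ 4.57  8.55 11.46] [ 0.  0. -0.]
```

>>> {"api": "arm_command", "payload": {
  "motion": [
    [1,[2,4,2],[0,0,0]],
    [1,[4.6,8.5,5],[0,0,0]],
    [1,[4.6,8.5,9],[0,0,0]],
    [1,[4.6,8.5,11.4],[0,0,0]],
    [1,[4.6,8.5,11.4],[0,0,0]]
  ]
}}

```text
clock: 2.6
ee_pos: [0.3757, 0.3113, 0.0835]
tcp_rot: [-0.396, -3.112, 0.006]
force: [0.6, -0.3, 0.1]
finger_gap: 0.0001
grasp_force: 0.0
```

Run:
```python
from h import *
a=arm.read_camera("top")[150:270,290:390,::-1];b=arm.read_camera("side")[150:290,235:395,::-1]
a=cv2.resize(a,None,fx=3,fy=3,interpolation=2);b=cv2.resize(b,None,fx=3,fy=3,interpolation=2)
a=cv2.copyMakeBorder(a,0,60,0,0,0)
cv2.imwrite("pics/near1.png",np.hstack([a,b])); print(pose()[0]); shifts([(.377,.3145,.05,165.8)])
```

```text
[0.37819076 0.31247053 0.08687564]
[0.17 0.17 3.69] [ 0.   0.  -0.3]
```

View pics/near1.png

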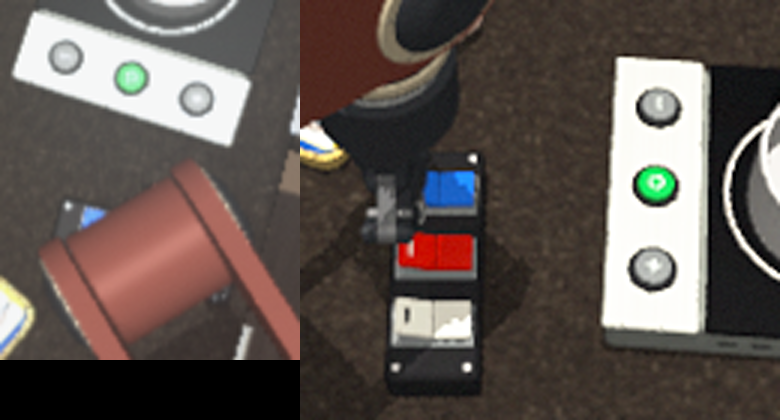

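The side view shows the closed tip above the red rocker's bar end, at crop (388,238) and 87 mm up, which matches the calibration. Pressing red now.

>>> {"api": "arm_command", "payload": {
  "motion": [
    [1,[0.1,0.2,1.5],[0,0,0]],
    [1,[0.1,0.2,2.5],[0,0,0]],
    [1,[0.1,0.2,3.2],[0,0,0]],
    [1,[0.1,0.2,3.7],[0,0,0]],
    [1,[0.1,0.2,3.7],[0,0,0]]
  ]
}}

```text
clock: 3.32
ee_pos: [0.3772, 0.3144, 0.0488]
tcp_rot: [-0.397, -3.116, 0.001]
force: [-0.2, 0.6, 0.1]
finger_gap: 0.0003
grasp_force: 0.0
```

```bash
python3 -c "
from h import *
p,_,s=pose();print(p,s['force'])"
```

```text
[0.37719119 0.31440433 0.04883207] [-0.24085158  0.59574076  0.12026202]
```

>>> {"api": "arm_command", "payload": {
  "motion": [
    [1,[0,0,0.1],[0,0,0]],
    [1,[0,0,0.2],[0,0,0]],
    [1,[0,0,0.3],[0,0,0]],
    [1,[0,0,0.3],[0,0,0]],
    [1,[0,0,0.3],[0,0,0]]
  ]
}}

```text
clock: 3.95
ee_pos: [0.3775, 0.3146, 0.0464]
tcp_rot: [0.397, 3.116, 0.0]
force: [0.0, 0.1, 0.1]
finger_gap: 0.0
grasp_force: 0.0
```

Run:
```python
from h import *
im=arm.read_camera("side")[:,:,::-1]; b=cv2.resize(im[180:290,235:315],None,fx=5,fy=5,interpolation=2)
i0=cv2.resize(cv2.imread("pics/side0.png")[180:290,235:315],None,fx=5,fy=5,interpolation=2)
p=pose()[0]; q=(proj("side",p)-(235,180))*5; print(q)
cv2.circle(i0,tuple(int(v) for v in q),5,(0,255,0),1)
cv2.imwrite("pics/near2.png",np.hstack([b,i0]))
```

```text
[187.62073449 274.73094846]
```

View pics/near2.png

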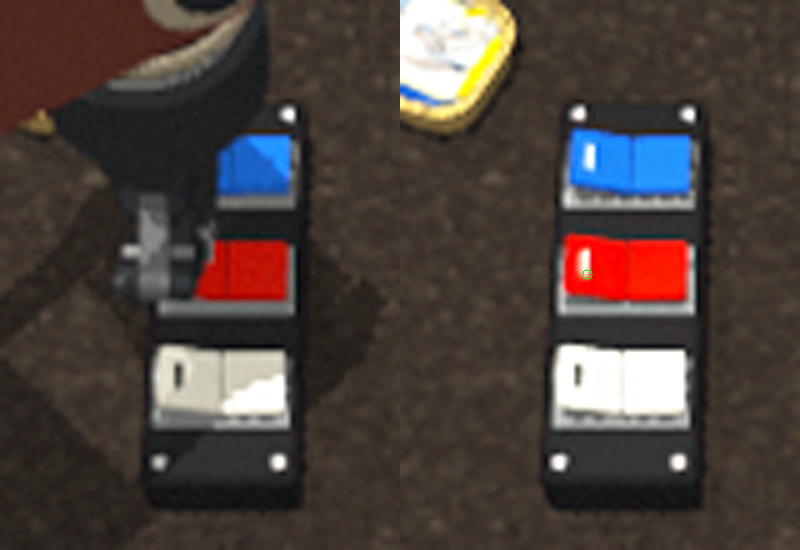

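Force is still near zero and the rocker is hidden behind the fingers, so I'll lift and look.

>>> {"api": "arm_command", "payload": {
  "motion": [
    [1,[0,0,-2],[0,0,0]],
    [1,[0,0,-5],[0,0,0]],
    [1,[0,0,-8],[0,0,0]],
    [1,[0,0,-10],[0,0,0]],
    [1,[0,0,-10],[0,0,0]]
  ]
}}

```text
clock: 4.62
ee_pos: [0.3787, 0.3154, 0.1484]
tcp_rot: [0.397, 3.113, 0.004]
force: [0.2, 0.0, 0.1]
finger_gap: 0.0002
grasp_force: 0.0
```

Run:
```python
from h import *
im=arm.read_camera("side")[:,:,::-1]; b=cv2.resize(im[150:290,215:315],None,fx=4,fy=4,interpolation=2)
p=pose()[0]; q=(proj("side",p)-(215,150))*4; print(p,q)
cv2.circle(b,tuple(int(v) for v in q),4,(0,255,0),1)
cv2.imwrite("pics/near3.png",b)
```

```text
[0.37776471 0.31479434 0.14670124] [213.5379251  240.33446903]
```

View pics/near3.png

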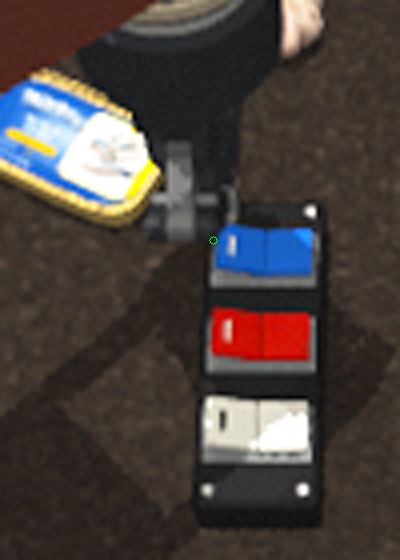

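The red rocker is untouched. The tip appears left of its projected TCP at (213,240) by up to 28 crop px. I'll zoom in with the contrast raised to measure that offset.

Run:
```python
from h import *
im=arm.read_camera("side")[:,:,::-1]; x0,y0,f=235,165,10
b=cv2.resize(im[y0:y0+60,x0:x0+70],None,fx=f,fy=f,interpolation=2)
b=(255*(b/255.)**.5).astype(np.uint8)
p,R,_=pose()
for o,c in(((0,0,0),(0,255,0)),((.01,0,0),(0,0,255)),((0,.01,0),(255,0,0)),((0,0,-.02),(0,255,255)),((0,0,-.05),(0,255,255))):
    q=(proj("side",p+R.apply(o))-(x0,y0)+.5)*f; cv2.circle(b,tuple(int(v) for v in q),5,c,2); print(o,q)
cv2.imwrite("pics/near4.png",b)
```

```text
(0, 0, 0) [336.24740523 461.73246455]
(0.01, 0, 0) [278.34294796 460.96474329]
(0, 0.01, 0) [339.74938809 411.03006422]
(0, 0, -0.02) [326.57341951 405.80177342]
(0, 0, -0.05) [311.21097415 316.98293376]
```

View pics/near4.png

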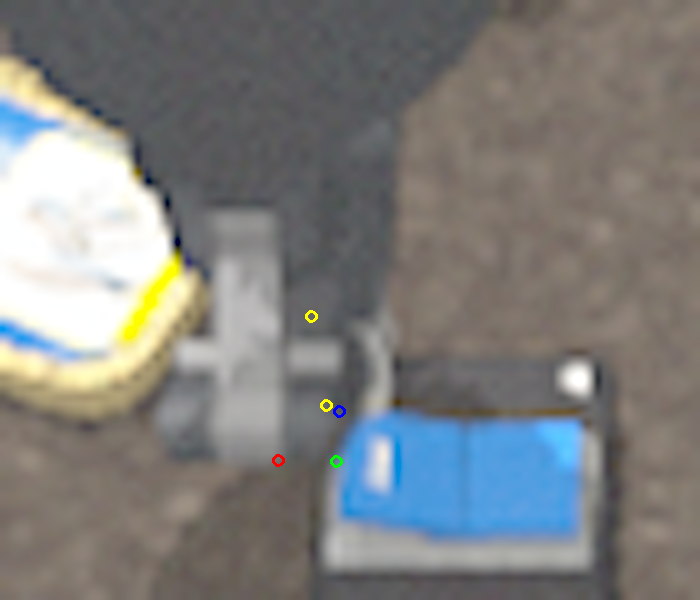

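The finger sits about 12–15 mm from where its TCP projects, toward tool +x. To measure it properly I'll hold the tool over the white strip, clear of everything, and overlay the nominal gripper outline.

```bash
python3 -c "
from h import *
shifts([(.50,.25,.15,165.8)])"
```

```text
[-13.51  -3.15  -0.45] [-0.  -0.  -0.3]
```

>>> {"api": "arm_command", "payload": {
  "motion": [
    [1,[-4,-1,-0.5],[0,0,0]],
    [1,[-9,-2,-0.5],[0,0,0]],
    [1,[-13.5,-3.1,-0.5],[0,0,0]],
    [1,[-13.5,-3.1,-0.5],[0,0,0]],
    [1,[-13.5,-3.1,-0.5],[0,0,0]]
  ]
}}

```text
clock: 5.35
ee_pos: [0.4992, 0.2505, 0.1496]
tcp_rot: [-0.397, -3.113, 0.002]
force: [-0.1, 0.5, 0.1]
finger_gap: -0.0
grasp_force: 0.0
```

Run:
```python
from h import *
im=arm.read_camera("side")[:,:,::-1]; x0,y0,f=290,110,5
cv2.imwrite("pics/raw5.png",im)
b=cv2.resize(im[y0:y0+120,x0:x0+130],None,fx=f,fy=f,interpolation=2)
b=(255*(b/255.)**.6).astype(np.uint8)
p,R,_=pose(); print(p)
Q=lambda o:tuple(int(v) for v in (proj("side",p+R.apply(o))-(x0,y0)+.5)*f)
for hx,hy,z0,z1,c in((.011,.0145,0,-.073,(0,255,0)),(.038,.0425,-.073,-.11,(0,0,255))):
    C=[(hx,hy),(-hx,hy),(-hx,-hy),(hx,-hy)]
    for i in range(4):
        for z in(z0,z1): cv2.line(b,Q((*C[i],z)),Q((*C[(i+1)%4],z)),c,1)
        cv2.line(b,Q((*C[i],z0)),Q((*C[i],z1)),c,1)
cv2.circle(b,Q((0,0,0)),4,(255,0,255),2); print(Q((0,0,0)),Q((.01,0,0)),Q((0,.01,0)),Q((0,0,.01)))
cv2.imwrite("pics/near5.png",b)
```

```text
[0.49901048 0.25088734 0.14997848]
(283, 585) (253, 585) (282, 559) (281, 598)
```

View pics/near5.png

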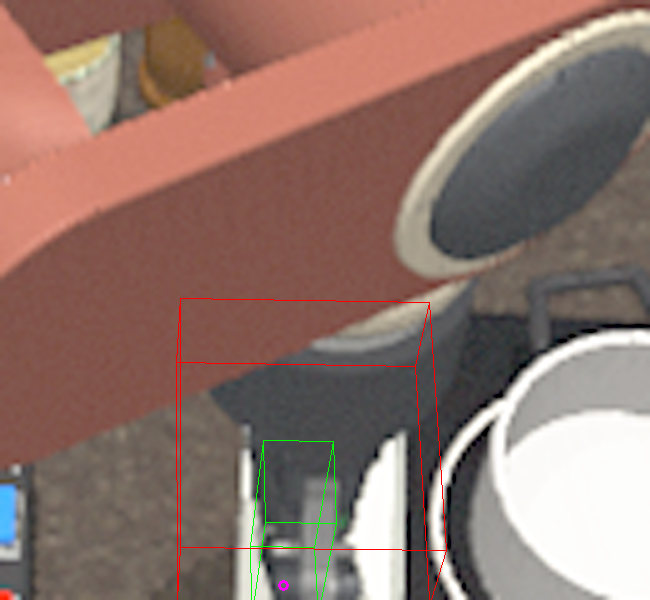

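The apparent offset changes sign between the two places, as if the gripper were nearer the side camera than the state says. A tilted pose that both cameras can see will let me triangulate the real tip.

```bash
python3 -c "
from h import *
shifts([(.42,.15,.25,165.8)]); print(pose()[2]['joints'])"
```

```text
[  5.14 -11.76  -9.98] [-0.1 -0.1 -0.3]
[ 3.32433249e-01 -6.23609177e-02  1.82303801e+00  3.42412330e-04
  1.38333360e+00 -9.85320447e-01]
```

>>> {"api": "arm_command", "payload": {
  "motion": [
    [0,[1,-3,-4],[0,-9,0]],
    [0,[3,-6,-8],[0,-18,0]],
    [0,[5,-9,-10],[0,-27,0]],
    [0,[5,-12,-10],[0,-36,0]],
    [-1,[5,-12,-10],[0,-45,0]]
  ]
}}

```text
clock: 6.02
ee_pos: [0.4211, 0.1466, 0.2521]
tcp_rot: [0.299, 2.333, -0.121]
force: [0.9, 0.1, -1.0]
finger_gap: 0.0592
grasp_force: 0.0
```

>>> {"api": "arm_command", "payload": {
  "motion": [
    [-1,[0,0,0],[0,0,0]],
    [-1,[0,0,0],[0,0,0]],
    [-1,[0,0,0],[0,0,0]],
    [-1,[0,0,0],[0,0,0]],
    [-1,[0,0,0],[0,0,0]]
  ]
}}

```text
clock: 6.65
ee_pos: [0.4222, 0.1469, 0.2516]
tcp_rot: [0.299, 2.341, -0.124]
force: [-0.2, 0.2, 0.7]
finger_gap: 0.0855
grasp_force: 0.0
```

Run:
```python
from h import *
for n in("top","side"): cv2.imwrite(f"pics/op_{n}.png",arm.read_camera(n)[:,:,::-1])
p,R,s=pose(); print(p,s["clock"],R.as_matrix()[:,2],s["joints"]); print(proj("top",p),proj("side",p))
```

```text
[0.42202347 0.14695109 0.25134698] 6.75 [ 0.68406676 -0.17788387 -0.70739663] [ 0.49940572 -0.89327332  2.37090497 -0.57148656  1.10706703 -0.70481651]
[414.25566204 216.37793464] [317.67651    272.33221859]
```

>>> {"api": "arm_command", "payload": {
  "motion": [
    [1,[0,0,0],[0,0,0]],
    [1,[0,0,0],[0,0,0]],
    [1,[0,0,0],[0,0,0]],
    [1,[0,0,0],[0,0,0]],
    [1,[0,0,0],[0,0,0]]
  ]
}}

```text
clock: 7.38
ee_pos: [0.4218, 0.1471, 0.2513]
tcp_rot: [0.298, 2.341, -0.124]
force: [-0.3, 0.7, -0.5]
finger_gap: -0.0001
grasp_force: 0.0
```

Run:
```python
from h import *
p,R,s=pose(); out=[]
for n in("top","side"):
    c=arm.read_camera(n)[:,:,::-1].copy(); cv2.imwrite(f"pics/cl_{n}.png",c)
    d=cv2.absdiff(c,cv2.imread(f"pics/op_{n}.png")).max(2)>30
    ys,xs=np.nonzero(cv2.medianBlur(d.astype(np.uint8),3)); print(n,"diff",xs.min(),xs.max(),ys.min(),ys.max(),"tcp",proj(n,p))
    for i in range(0,20,2): 
        q=proj(n,p+R.apply((0,0,-i*.01))); cv2.circle(c,tuple(int(round(v)) for v in q),1,(255,0,255) if i==0 else (0,255,255),-1)
    q=proj(n,p).astype(int); x0=np.clip(q[0]-65,0,510);y0=np.clip(q[1]-100,0,200)
    out.append(cv2.resize(c[y0:y0+200,x0:x0+130],None,fx=3,fy=3,interpolation=2)); print(x0,y0)
cv2.imwrite("pics/near6.png",np.hstack(out)); print(p)
```

```text
top diff 362 444 220 273 tcp [414.18041    216.47278089]
349 116
side diff 7 410 177 335 tcp [317.5012452  272.25768887]
252 172
[0.42181831 0.14711598 0.25133652]
```

View pics/near6.png

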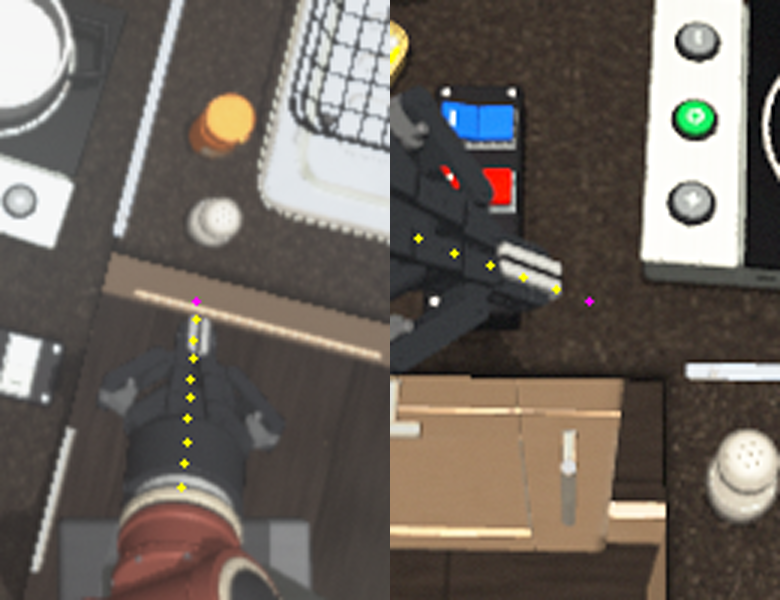

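The two views agree: the real fingertips end about 20 mm short of the reported TCP along the tool, and the lateral alignment is good. In the side crop the tip is at (560,285) and the TCP at (590,301). So all heights need about 20 mm less reported z. Going back to press red.

```bash
python3 -c "
from h import *
shifts([(.377,.3145,.15,165.8)])"
```

```text
[13.2  15.08  1.13] [-0.1 45.  -0.3]
```

>>> {"api": "arm_command", "payload": {
  "motion": [
    [1,[0,3,0],[0,9,0]],
    [1,[3.3,6,0],[0,18,0]],
    [1,[6.6,9,0.4],[0,27,0]],
    [1,[10,12,0.8],[0,36,0]],
    [1,[13.2,15.1,1.1],[0,45,0]]
  ]
}}

```text
clock: 8.1
ee_pos: [0.3769, 0.3162, 0.1501]
tcp_rot: [-0.396, -3.113, -0.002]
force: [-0.8, -0.4, 0.8]
finger_gap: 0.0001
grasp_force: 0.0
```

```bash
python3 -c "
from h import *
shifts([(.377,.3145,.05,165.8)])"
```

```text
[-0.09 -0.18 10.01] [ 0.1 -0.2 -0.3]
```

>>> {"api": "arm_command", "payload": {
  "motion": [
    [1,[0,-0.2,4],[0,0,0]],
    [1,[0,-0.2,8],[0,0,0]],
    [1,[0,-0.2,10],[0,0,0]],
    [1,[0,-0.2,10.4],[0,0,0]],
    [1,[0,-0.2,10.8],[0,0,0]]
  ]
}}

```text
clock: 8.72
ee_pos: [0.3771, 0.3132, 0.043]
tcp_rot: [0.397, 3.115, 0.001]
force: [-0.6, 0.3, 0.6]
finger_gap: 0.0003
grasp_force: 0.0
```

>>> {"api": "arm_command", "payload": {
  "motion": [
    [1,[0,0,0.3],[0,0,0]],
    [1,[0,0,0.6],[0,0,0]],
    [1,[0,0,0.8],[0,0,0]],
    [1,[0,0,1.0],[0,0,0]],
    [1,[0,0,1.0],[0,0,0]]
  ]
}}

```text
clock: 9.35
ee_pos: [0.3763, 0.3127, 0.032]
tcp_rot: [-0.397, -3.116, 0.0]
force: [-0.6, -0.5, 0.4]
finger_gap: -0.0002
grasp_force: 0.0
```

>>> {"api": "arm_command", "payload": {
  "motion": [
    [1,[0,0.1,0.1],[0,0,0]],
    [1,[0,0.1,0.2],[0,0,0]],
    [1,[0,0.1,0.3],[0,0,0]],
    [1,[0,0.1,0.4],[0,0,0]],
    [1,[0,0.1,0.4],[0,0,0]]
  ]
}}

```text
clock: 9.98
ee_pos: [0.3767, 0.314, 0.0282]
tcp_rot: [0.398, 3.116, 0.001]
force: [-1.5, -0.5, 2.5]
finger_gap: 0.0002
grasp_force: 0.9
```

```bash
cat > rock.py <<'E'
from h import *
# far-half / near-half of each rocker in the side image, compared with the start
im=arm.read_camera("side")[:,:,::-1].copy(); i0=cv2.imread("pics/side0.png"); cv2.imwrite("pics/now.png",im)
for k,rs in {"red":[(0,8),(172,180)],"blue":[(98,125)]}.items():
    for g in(i0,im):
        h=cv2.cvtColor(g[195:248,255:310],cv2.COLOR_BGR2HSV); m=sum(cv2.inRange(h,(a,90,60),(b,255,255)) for a,b in rs)
        print(k,[(int(r.argmax()),int(55-r[::-1].argmax())) for r in (m.T>0) if r.any()])
E
python3 rock.py
```

```text
red [(32, 44), (32, 46), (31, 46), (32, 46), (32, 46), (32, 46), (32, 47), (32, 47), (32, 47), (32, 47), (33, 47), (33, 47), (33, 47), (33, 47), (33, 48), (33, 47), (33, 47), (33, 47), (33, 47), (33, 47), (33, 47), (33, 47), (33, 47), (33, 47), (33, 47), (33, 46)]
red [(0, 12), (0, 11), (0, 10), (0, 9), (0, 9), (0, 8), (0, 8), (0, 7), (0, 7), (0, 6), (0, 6), (0, 5), (0, 5), (0, 4), (0, 4), (0, 4), (0, 3), (43, 47), (42, 47), (33, 47), (33, 47), (33, 48), (33, 47), (33, 47), (33, 47), (33, 47), (33, 47), (33, 47), (33, 47), (32, 47), (32, 47), (32, 47), (32, 47), (32, 47), (33, 44)]
blue [(15, 19), (11, 24), (10, 24), (10, 25), (11, 25), (11, 25), (11, 25), (11, 25), (11, 25), (11, 26), (12, 26), (12, 26), (12, 26), (12, 26), (12, 26), (12, 26), (12, 26), (12, 26), (12, 26), (12, 26), (12, 26), (12, 26), (12, 26), (12, 26), (12, 26)]
blue [(22, 25), (21, 26), (20, 26), (19, 26), (18, 26), (17, 26), (16, 26), (14, 26), (12, 26), (12, 26), (12, 26), (12, 26), (12, 26), (12, 26), (12, 26)]
```

>>> {"api": "arm_command", "payload": {
  "motion": [
    [1,[0,0,0.1],[0,0,0]],
    [1,[0,0,0.2],[0,0,0]],
    [1,[0,0,0.3],[0,0,0]],
    [1,[0,0,0.3],[0,0,0]],
    [1,[0,0,0.3],[0,0,0]]
  ]
}}

```text
clock: 10.65
ee_pos: [0.3767, 0.3137, 0.025]
tcp_rot: [0.397, 3.116, -0.0]
force: [-0.5, 0.8, 1.9]
finger_gap: -0.0001
grasp_force: 0.6
```

```bash
python3 rock.py|sed -n 2p
```

```text
red [(0, 12), (0, 12), (0, 12), (0, 11), (0, 10), (0, 9), (0, 9), (0, 9), (0, 8), (0, 8), (0, 7), (0, 7), (0, 6), (0, 6), (0, 5), (0, 5), (0, 5), (0, 4), (0, 4), (0, 3), (0, 3), (42, 47), (34, 47), (33, 47), (33, 47), (33, 47), (33, 47), (33, 47), (32, 47), (32, 47), (32, 47), (32, 47), (32, 46), (32, 46), (32, 46), (32, 46), (32, 46), (33, 36)]
```

>>> {"api": "arm_command", "payload": {
  "motion": [
    [1,[0,0,0.1],[0,0,0]],
    [1,[0,0,0.2],[0,0,0]],
    [1,[0,0,0.3],[0,0,0]],
    [1,[0,0,0.3],[0,0,0]],
    [1,[0,0,0.3],[0,0,0]]
  ]
}}

```text
clock: 11.32
ee_pos: [0.3767, 0.3138, 0.0243]
tcp_rot: [-0.397, -3.115, 0.002]
force: [-6.4, -3.6, 15.9]
finger_gap: -0.0002
grasp_force: 7.8
```

The force jumped to 16 N at reported z = 0.024, so red is at its stop. Lifting to verify, then on to blue.

>>> {"api": "arm_command", "payload": {
  "motion": [
    [1,[0,0,-2],[0,0,0]],
    [1,[0,0,-5],[0,0,0]],
    [1,[0,0,-8],[0,0,0]],
    [1,[0,0,-8],[0,0,0]],
    [1,[0,0,-8],[0,0,0]]
  ]
}}

```text
clock: 11.95
ee_pos: [0.3761, 0.3132, 0.1009]
tcp_rot: [-0.397, -3.115, 0.002]
force: [0.3, 0.6, -0.8]
finger_gap: -0.0004
grasp_force: 0.0
```

```bash
python3 rock.py; python3 -c "
from h import *
shifts([(.388,.359,.05,165.8)])"
```

```text
red [(32, 44), (32, 46), (31, 46), (32, 46), (32, 46), (32, 46), (32, 47), (32, 47), (32, 47), (32, 47), (33, 47), (33, 47), (33, 47), (33, 47), (33, 48), (33, 47), (33, 47), (33, 47), (33, 47), (33, 47), (33, 47), (33, 47), (33, 47), (33, 47), (33, 47), (33, 46)]
red [(33, 47), (33, 47), (33, 48), (33, 47), (33, 47), (33, 47), (33, 47), (33, 47), (33, 47), (33, 47), (33, 47), (33, 47), (33, 47), (33, 47), (33, 47), (33, 47), (32, 47), (32, 47), (32, 47), (32, 47), (32, 46), (32, 47), (32, 46), (31, 46), (32, 46)]
blue [(15, 19), (11, 24), (10, 24), (10, 25), (11, 25), (11, 25), (11, 25), (11, 25), (11, 25), (11, 26), (12, 26), (12, 26), (12, 26), (12, 26), (12, 26), (12, 26), (12, 26), (12, 26), (12, 26), (12, 26), (12, 26), (12, 26), (12, 26), (12, 26), (12, 26)]
blue [(12, 18), (11, 25), (11, 25), (12, 26), (12, 26), (12, 26), (12, 26), (12, 26), (12, 26), (12, 26), (12, 26), (12, 26), (12, 26), (12, 26), (12, 26), (12, 26), (12, 26), (12, 26), (12, 26)]
[-0.04  4.77  5.03] [-0.1 -0.1 -0.3]
```

Red now mirrors its starting profile, with the near end down and the far end raised, so it is on. Pressing blue.

>>> {"api": "arm_command", "payload": {
  "motion": [
    [1,[0,4.7,0],[0,0,0]],
    [1,[0,4.7,2],[0,0,0]],
    [1,[0,4.7,5],[0,0,0]],
    [1,[0,4.7,6],[0,0,0]],
    [1,[0,4.7,7],[0,0,0]]
  ]
}}

```text
clock: 12.62
ee_pos: [0.3879, 0.3585, 0.031]
tcp_rot: [-0.398, -3.115, 0.002]
force: [-1.9, -0.0, 4.0]
finger_gap: -0.0002
grasp_force: 2.8
```

>>> {"api": "arm_command", "payload": {
  "motion": [
    [1,[0,0,0.2],[0,0,0]],
    [1,[0,0,0.4],[0,0,0]],
    [1,[0,0,0.6],[0,0,0]],
    [1,[0,0,0.8],[0,0,0]],
    [1,[0,0,0.9],[0,0,0]]
  ]
}}

```text
clock: 13.25
ee_pos: [0.3885, 0.3599, 0.0244]
tcp_rot: [-0.397, -3.116, -0.002]
force: [-5.6, -1.4, 12.4]
finger_gap: -0.0002
grasp_force: 6.0
```

>>> {"api": "arm_command", "payload": {
  "motion": [
    [1,[0,0,0.05],[0,0,0]],
    [1,[0,0,0.1],[0,0,0]],
    [1,[0,0,-2],[0,0,0]],
    [1,[0,0,-6],[0,0,0]],
    [1,[0,0,-10],[0,0,0]]
  ]
}}

```text
clock: 13.88
ee_pos: [0.3883, 0.3589, 0.1235]
tcp_rot: [0.397, 3.116, -0.001]
force: [0.8, 0.1, -0.0]
finger_gap: 0.0001
grasp_force: 0.0
```

```bash
python3 rock.py|sed -n '2p;4p'; python3 -c "
from h import *
shifts([(.537,.3235,.12,161.8),(.537,.3235,.05,161.8)])"
```

```text
red [(33, 47), (33, 47), (33, 48), (33, 47), (33, 47), (33, 47), (33, 47), (33, 47), (33, 47), (33, 47), (33, 47), (33, 47), (33, 47), (33, 47), (33, 48), (33, 47), (32, 47), (32, 47), (32, 47), (32, 47), (32, 46), (32, 46), (32, 46), (31, 46), (32, 46)]
blue [(13, 25), (12, 26), (12, 26), (12, 26), (12, 26), (12, 26), (12, 26), (12, 26), (12, 26), (12, 26), (12, 26), (12, 26), (12, 26), (12, 26), (12, 26), (12, 26), (11, 26), (11, 26), (11, 25), (11, 25), (11, 25), (11, 25), (10, 25), (11, 24), (11, 24)]
[-1.502e+01 -1.000e-02  1.140e+00] [0.4 0.4 3.7]
[-14.97  -0.06   8.14] [0.4 0.4 3.7]
```

Blue has flipped too. Moving above the green key.

>>> {"api": "arm_command", "payload": {
  "motion": [
    [1,[-5,0,0],[0,0,1]],
    [1,[-10,0,0.5],[0,0,2]],
    [1,[-15,0,2],[0,0,3.7]],
    [1,[-15,0,5],[0,0,3.7]],
    [1,[-15,0,7],[0,0,3.7]]
  ]
}}

```text
clock: 14.55
ee_pos: [0.5333, 0.3208, 0.0507]
tcp_rot: [-0.499, -3.1, 0.002]
force: [0.7, -0.1, 0.2]
finger_gap: -0.0004
grasp_force: 0.0
```

Run:
```python
from h import *
shifts([(.537,.3235,.031,161.8)])
p,R,_=pose(); im=arm.read_camera("side")[:,:,::-1]; x0,y0=310,150
b=cv2.resize(im[y0:y0+110,x0:x0+140],None,fx=5,fy=5,interpolation=2); b=(255*(b/255.)**.7).astype(np.uint8)
q=(proj("side",p+[0,0,.025])-(x0,y0)+.5)*5; cv2.circle(b,tuple(int(v) for v in q),4,(255,0,255),2)
cv2.imwrite("pics/near7.png",b); print(q,p)
```

```text
[-0.27  0.38  1.97] [-0.1 -0.1 -0.1]
[206.65895626 292.5036852 ] [0.53326209 0.32079537 0.0507117 ]
```

View pics/near7.png

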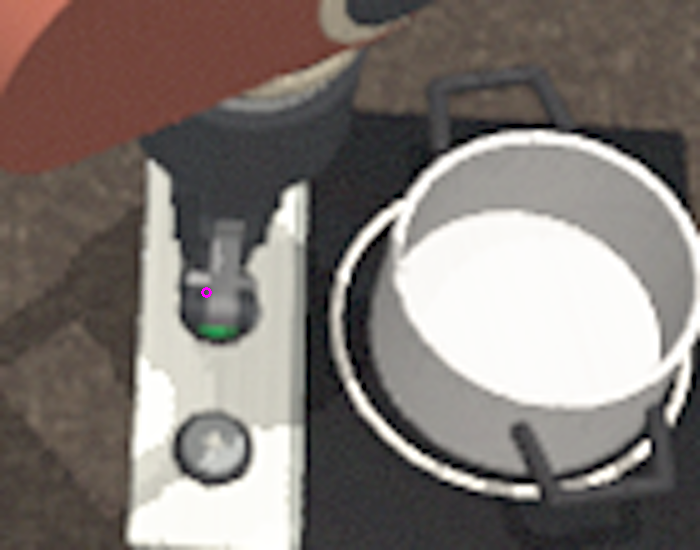

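The tip is centred over the green key at about (218,330), and the pot is well clear. Pressing down now.

>>> {"api": "arm_command", "payload": {
  "motion": [
    [1,[-0.2,0.2,0.8],[0,0,0]],
    [1,[-0.2,0.2,1.5],[0,0,0]],
    [1,[-0.2,0.2,1.8],[0,0,0]],
    [1,[-0.2,0.2,2.1],[0,0,0]],
    [1,[-0.2,0.2,2.3],[0,0,0]]
  ]
}}

```text
clock: 15.22
ee_pos: [0.5363, 0.3231, 0.0306]
tcp_rot: [0.498, 3.101, 0.001]
force: [-0.9, -0.6, 1.7]
finger_gap: 0.0003
grasp_force: 0.8
```

>>> {"api": "arm_command", "payload": {
  "motion": [
    [1,[0,0,0.1],[0,0,0]],
    [1,[0,0,0.1],[0,0,0]],
    [1,[0,0,0.1],[0,0,0]],
    [1,[0,0,0.1],[0,0,0]],
    [1,[0,0,0.1],[0,0,0]]
  ]
}}

```text
clock: 15.85
ee_pos: [0.5363, 0.323, 0.0294]
tcp_rot: [0.498, 3.102, 0.001]
force: [-0.4, 0.9, 1.3]
finger_gap: 0.0001
grasp_force: 1.2
```

>>> {"api": "arm_command", "payload": {
  "motion": [
    [1,[0,0,0.1],[0,0,0]],
    [1,[0,0,0.2],[0,0,0]],
    [1,[0,0,0.3],[0,0,0]],
    [1,[0,0,0.4],[0,0,0]],
    [1,[0,0,0.4],[0,0,0]]
  ]
}}

```text
clock: 16.48
ee_pos: [0.5364, 0.3231, 0.027]
tcp_rot: [-0.498, -3.102, 0.0]
force: [-4.7, -0.6, 10.9]
finger_gap: -0.0001
grasp_force: 5.5
```

At 10.9 N the key is on its stop. Holding for 2.5 s.

>>> {"api": "arm_command", "payload": {
  "motion": [
    [1,[0,0,0],[0,0,0]],
    [1,[0,0,0],[0,0,0]],
    [1,[0,0,0],[0,0,0]],
    [1,[0,0,0],[0,0,0]],
    [1,[0,0,0],[0,0,0]]
  ]
}}

```text
clock: 17.1
ee_pos: [0.5364, 0.3231, 0.0269]
tcp_rot: [-0.498, -3.102, 0.0]
force: [-5.1, -1.8, 10.4]
finger_gap: 0.0
grasp_force: 5.5
```

>>> {"api": "arm_command", "payload": {
  "motion": [
    [1,[0,0,0],[0,0,0]],
    [1,[0,0,0],[0,0,0]],
    [1,[0,0,0],[0,0,0]],
    [1,[0,0,0],[0,0,0]],
    [1,[0,0,0],[0,0,0]]
  ]
}}

```text
clock: 17.73
ee_pos: [0.5364, 0.3231, 0.0269]
tcp_rot: [-0.498, -3.102, 0.0]
force: [-5.4, -1.3, 10.7]
finger_gap: -0.0001
grasp_force: 5.5
```

>>> {"api": "arm_command", "payload": {
  "motion": [
    [1,[0,0,0],[0,0,0]],
    [1,[0,0,0],[0,0,0]],
    [1,[0,0,0],[0,0,0]],
    [1,[0,0,0],[0,0,0]],
    [1,[0,0,0],[0,0,0]]
  ]
}}

```text
clock: 18.35
ee_pos: [0.5364, 0.3231, 0.0269]
tcp_rot: [-0.498, -3.102, 0.0]
force: [-5.1, -0.7, 10.3]
finger_gap: -0.0002
grasp_force: 5.5
```

>>> {"api": "arm_command", "payload": {
  "motion": [
    [1,[0,0,0],[0,0,0]],
    [1,[0,0,0],[0,0,0]],
    [1,[0,0,0],[0,0,0]],
    [1,[0,0,0],[0,0,0]],
    [1,[0,0,0],[0,0,0]]
  ]
}}

```text
clock: 18.98
ee_pos: [0.5364, 0.3231, 0.0269]
tcp_rot: [-0.498, -3.102, 0.0]
force: [-4.3, -0.3, 10.6]
finger_gap: -0.0001
grasp_force: 5.5
```

>>> {"api": "arm_command", "payload": {
  "motion": [
    [1,[0,0,-1],[0,0,0]],
    [1,[0,0,-4],[0,0,0]],
    [1,[0,0,-8],[0,0,0]],
    [1,[0,0,-12],[0,0,0]],
    [1,[0,0,-12],[0,0,0]]
  ]
}}

```text
clock: 19.6
ee_pos: [0.5386, 0.3237, 0.1497]
tcp_rot: [0.497, 3.095, 0.006]
force: [0.4, 0.3, -0.2]
finger_gap: -0.0001
grasp_force: 0.0
```

```bash
python3 rock.py|sed -n '2p;4p'
```

```text
red [(33, 47), (33, 47), (33, 48), (33, 47), (33, 47), (33, 47), (33, 47), (33, 47), (33, 47), (33, 47), (33, 47), (33, 47), (33, 47), (33, 47), (33, 47), (33, 47), (32, 47), (32, 47), (32, 47), (32, 47), (32, 46), (32, 46), (32, 46), (31, 46), (32, 46)]
blue [(12, 25), (12, 26), (12, 26), (12, 26), (12, 26), (12, 26), (12, 26), (12, 26), (12, 26), (12, 26), (12, 26), (12, 26), (12, 26), (12, 26), (12, 26), (12, 26), (11, 26), (11, 26), (11, 25), (11, 25), (11, 25), (11, 25), (10, 25), (10, 24), (11, 24)]
```

```bash
python3 -c "
from plant import arm
print(arm.sign_off())"
```

```text
the job is handed in; nothing more can be done
None
```

The job is handed in at about 20 s: red was switched on first, then blue (both confirmed on in the side camera), and the green key was held on its stop for about 2.5 s and released. I kept clear of the white rocker, grey keys, pot and bystanders, but did not check them, or that the green key came up, at the end; no verdict was returned.

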